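# Fold the index leaf down and shut the slide box

## Task

The full slide box stands open with its white index leaf sticking up at the front. With the fingertips, first push the leaf over until it lies flat over the slides, then push the open lid over and down until the box is fully shut. Only push: do not lift the box or shove it along the table, and do not disturb the things standing round it.

Things in the scene. Friction and masses are not known exactly. Their poses are not given: they have to be found in the camera images.
- slide_case: the blue flat slide box 120 x 214 x 40 mm when shut, full of glass slides, about 0.8 kg, standing loose on the table. Origin: centre of its underside (on the table). Its x axis points from its front (long side with the leaf, nearest the robot) to its back (lid hinge side), y runs along its length, z up. The open tray has walls 3 mm thick, 26 mm high; the white sheet fixed in it is not the leaf
- slide_case_lid (a joint): angle of the slide box's hinged lid, rad: 0 = shut, about 1.57 = standing upright, 1.81 = open stop, leaning back. The hinge is stiff: the lid stays where it is left (about 1 N at its free edge moves it) and must be pushed all the way down. The lid is a shallow tray with a rim 11 mm deep
- lid_hinge (a point): middle of the lid's hinge line, along the box's y axis, at 58 mm behind the box's centre and 26 mm up
- lid_edge (a point): middle of the lid's free edge, on its outer face (the face that is on top when shut, that looks away from the robot when open). 115 mm from the hinge line along the lid; the outer face stands 14 mm outside the hinge line. Its frame is parallel to the box's when shut and turns with the lid. The lid is 214 mm long along the hinge
- index_leaf (a joint): angle of the index leaf, rad: 0 = lying flat inside the box over the slides, 1.57 = standing upright, 1.66 = its stop. Stiff hinge: it stays where it is left (about 0.5 N moves it) and must be pushed all the way down. A standing leaf stops the lid from shutting
- leaf_hinge (a point): middle of the leaf's hinge line, along the box's y axis, 49 mm in front of the box's centre and 21 mm up
- leaf_edge (a point): middle of the leaf's free edge, at the end of its thumb tab, 98 mm from its hinge line. The index leaf is a stiff white plate 3 mm thick, 84 mm long along the hinge (it covers the middle of the box's length), with a ruled card on the face that looks to the robot while it stands; it stands up at the front of the box and folds away from the robot, down into the box
- specimen_pot: bystander to leave alone: specimen pot, 49 mm across, 58 tall, red screw lid (mm); origin at the centre of its underside
- dropper_bottle: bystander to leave alone: white dropper bottle with a pointed nozzle, 36 mm across, 106 tall (mm); origin at the centre of its underside
- amber_bottle: bystander to leave alone: small brown bottle with a black cap, 29 mm across, 61 tall (mm); origin at the centre of its underside
- eraser: bystander to leave alone: eraser, 20x45x12 (mm); origin at the centre of its underside
- forceps: bystander to leave alone: steel forceps lying flat behind the slide box, 110 mm long, 8 high (mm); origin at the centre of its underside
- pen_1: bystander to leave alone: white and blue marker pen lying in front of the slide box, 135 mm long, 16 high (mm); origin at the centre of its underside

How it is judged:
On the way, in this order (a step that is already met when the one before it is completed fails the run):
1. the index leaf is folded down flat while the lid is still open (value of joint index_leaf below 0.1 rad and value of joint slide_case_lid above 0.5 rad), for 0.2 s.
2. the lid is shut over the leaf (value of joint slide_case_lid below 0.05 rad and value of joint index_leaf below 0.1 rad), for 0.2 s.
At the end, for the whole second after the job is handed in: The index leaf lies flat in the box (within 0.1 rad) and the lid is shut over it (within 0.05 rad); the box rests flat on the table within 30 mm of where it stood (all of step 2 and height (world z) of slide_case below 0.006 m and angle between slide_case's own z axis and vertical below 0.05 rad and linear speed of slide_case below 0.02 m/s and distance of slide_case from where it was at the start of the episode below 0.03 m); the robot touches nothing.
It fails at once if the slide box is lifted off the table or tipped (10 mm, 0.15 rad) (height (world z) of slide_case above 0.01 m or angle between slide_case's own z axis and vertical above 0.15 rad).
It fails at once if the slide box is shoved more than 30 mm (distance of slide_case from where it was at the start of the episode above 0.03 m).
It fails at once if a bystander is moved more than 30 mm (distance of any of specimen_pot, dropper_bottle, amber_bottle, eraser, forceps, pen_1 from where it was at the start of the episode above 0.03 m).
It fails at once if a bystander is lifted (20 mm) (height (world z) of any of specimen_pot, dropper_bottle, amber_bottle, eraser, forceps, pen_1 above 0.02 m).
It fails at once if the pot or a bottle is knocked over (angle between any of specimen_pot, dropper_bottle, amber_bottle's own z axis and vertical above 0.5 rad).
It also fails if it takes over 48 s, if anything falls off the work surface, if the arm or the gripper's body presses on something with over 40 N, if the wrist force passes 120 N, or if a joint passes its speed limit or range.

## Robot

A 6-joint arm with a two-finger parallel gripper is mounted at the origin on a cart in front of the work surface, level with it; the furniture and walls round the work are solid. World frame = base frame: x ahead of the robot, y to its left, z up, the work surface at z = 0. Lengths are in m, angles in rad, forces in N, time in s.
With the tool pointing down it reaches from about 0.25 to 0.725 m from the base axis. Payload 9.7 kg.
Tool frame: the origin (TCP) lies midway between the tips of the shut fingers; the grasp point (between the pads) lies 19 mm behind it; z points along the fingers, y is the line along which they close (so a half turn about z gives the same grasp; the last joint's range is limited). The gripper opens to 85 mm and grips with 20 to 120 N. Pads are 22 mm wide; open, the fingers measure 114 mm over their backs; the gripper's body (76 mm by 85 mm) begins 54 mm behind the grasp point. The pads swing forward as they close: fully open they stand 13 mm farther back than shut.
Start: joints at [-1.343, 0.087, 0.176, 1.66, 0, 1.571], TCP at [0.124, -0.536, 0.231] pointing down, gripper open.
Joint ranges: [-3.13, 3.13], [-0.85, 1.81], [-1.15, 1.24], [-2.2, 2.28], [-1.44, 1.52], [-3.14, 3.14]. Speed limits (rad/s): [2.22, 2.22, 2.57, 3.14, 3.14, 3.14].

## Interface

Orientations are given as a unit quaternion [w, x, y, z].
In Python, from plant import state, grab_frame, camera_info, bot gives the robot as it stands.
- The arm moves only by the tool send_rows, never from a script. Its argument "plan" is a list of rows, each an object with "dr": the turn, a rotation vector about the tool's x, y, z in units of 5 degrees (1.0 is 5 degrees), a list of three; "slide": the shift along the tool's x, y, z in units of 40 mm (1.0 is 40 mm), a list of three; "claw": the finger opening in mm, from 0 to 85.4. In form: [{"dr": [wx, wy, wz], "slide": [tx, ty, tz], "claw": claw}, ...]. A call has 1 to 5 rows; each row is the pose to reach, as a shift and turn from the pose commanded when the call began, along the tool's axes at that moment; what a row does not reach only later rows make up. A row lasts 1/10 s, in which the tool goes at most 50 mm and 8.59 degrees, less where a joint would pass 70% of its speed; a pose out of reach is approached as far as the arm can. A call with a gripper value outside its range is refused whole. The fingers move at their own pace and stop on an object; "squeeze" is the grip in N (left out, the last holds). Time passes only in rows, so rows that repeat a pose let the fingers close. It gives the time, the measured TCP pose, the force, the opening and the grip force at its end, in the units of the state.
- state(): the state, without advancing time (a new reading comes with each control period).
- grab_frame(name): name is "scene" or "top" or "wrist"; returns the picture (420x560x3 uint8, blue, green, red); there is no depth.
- camera_info(name): a dict with "fov_y" (degrees; the focal length in pixels is half the picture's height over the tangent of half this angle, whatever the lens; pixels are square), "cx", "cy" (the principal point, pixels), "dist" ([k1, k2, p1, p2, k3] as OpenCV has them; the pictures are not rectified), "rvec" (rotation vector, rad) and "tvec" (3), from world to camera coordinates, as OpenCV has them. Camera axes: x right, y down, z forward; pixel columns grow to the right and rows downward; lengths in m; the calibration is good to about 2 mm. A picture is of the moment at which its call begins: read the wrist's pose just before it. camera_info takes no time and is no camera call; for the wrist camera it gives the pose at the moment of the call.
- bot.sign_off(): hands the job in; it is judged then, once.
The state is a dict: "time": time; "joints": joint angles; "qd": joint speeds; "effort": joint torques, N m; "ee_pos": TCP position; "eef_rot": TCP orientation; "contact_force": force on the tool from outside, world axes, zero at the start; "moment": the same for the moment, N m; "finger_gap": finger opening in m; "gripper_force": force on a finger pad.
Only numpy, scipy, OpenCV 4.12 (cv2) and the standard library are available. Lean on these libraries where they do the work, as an engineer would, in place of code of your own. Each camera call takes 0.05 s, during which the arm holds its last target. There are 200 camera calls.

## Working session

There is one attempt and no reset: what is moved stays moved. The work goes in short steps, Python scripts to look and compute and a tool call to move; the robot and the scene stay as the last step left them, time stands still between calls to the robot, and variables do not carry over. Pictures are saved under pics/ and viewed, at most 10 in all, crops included, and the job is handed in when it is done.

Besides the shell and the picture viewer there is one more tool, called after "Emit:" as name(argument=value, ...), one argument or row to a line, values as JSON. send_rows: Moves the arm, as the interface text tells. Its arguments: {"type":"object","properties":{"plan":{"type":"array"},"squeeze":{"type":"number"}},"required":["plan"]}

```bash
mkdir -p pics; python3 - <<'E'
from plant import state,grab_frame,camera_info
import cv2,json
print(state())
for n in("scene","top"):
    print(n,camera_info(n)); cv2.imwrite(f"pics/{n}0.png",grab_frame(n))
E
```

```text
{'time': 0.0, 'joints': array([-1.34301444e+00,  8.74662345e-02,  1.75096261e-01,  1.65978091e+00,
       -1.29128596e-06,  1.57078777e+00]), 'qd': array([-0.0002284 , -0.00089867,  0.00181855,  0.00211071,  0.00072542,
       -0.00121365]), 'effort': array([-1.20888686e-03, -5.20382452e+01,  4.64809656e+01,  1.58499100e-02,
       -2.31670047e-04, -1.49724201e-05]), 'ee_pos': array([ 0.12414633, -0.53556561,  0.23056024]), 'eef_rot': array([-6.72815666e-04,  9.93520720e-01,  1.13649109e-01, -7.76075921e-05]), 'contact_force': array([-0.2386185 , -0.12529327, -0.5488192 ]), 'moment': array([0.05516998, 0.00579639, 0.01019221]), 'gripper_force': 0.0, 'finger_gap': 0.08541492517498393}
scene {'fov_y': 50.409658370768554, 'cx': 273.4637878761771, 'cy': 213.5012243488629, 'dist': array([-0.13829226,  0.        ,  0.        ,  0.        ,  0.        ]), 'rvec': array([ 2.08717769, -0.5525404 ,  0.30301625]), 'tvec': array([-0.42481191,  0.22728975,  0.60946473])}
top {'fov_y': 46.48002565881495, 'cx': 281.81062783157967, 'cy': 213.0121876524467, 'dist': array([-0.05713795,  0.        ,  0.        ,  0.        ,  0.        ]), 'rvec': array([ 2.13441158, -2.1921288 ,  0.14702011]), 'tvec': array([0.06943732, 0.52612861, 0.86788341])}
```

View pics/scene0.png

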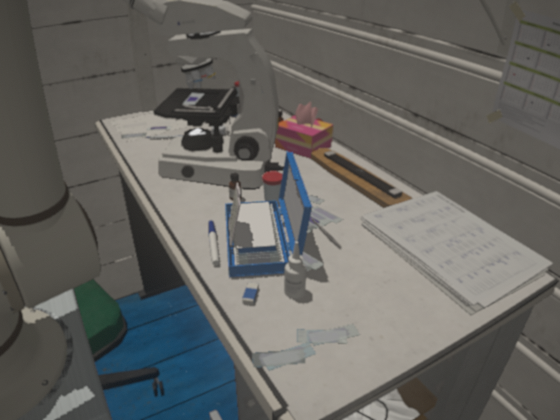

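View pics/top0.png

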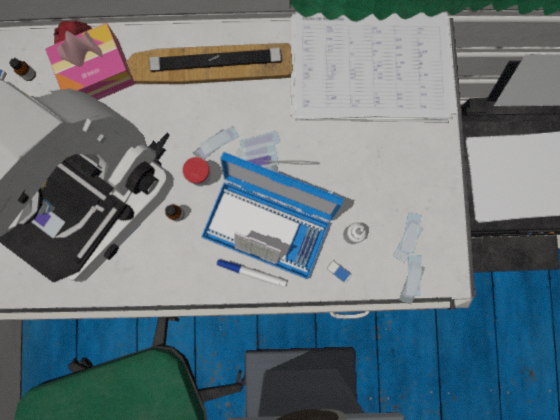

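The scene view shows the open box with its leaf at about (236,212) and lid at (295,200). In the top view the tray spans (204,238) to (323,273), the leaf is at (263,247), and the lid runs along (225,160)-(338,215). The pot is at the left (196,170), the amber bottle at (174,213), the dropper at (356,232) and the pen at (252,273).

```bash
cat > h.py <<'E'
import numpy as np,cv2
from plant import camera_info
def K(n):
    c=camera_info(n); f=210/np.tan(np.radians(c['fov_y']/2))
    return np.array([[f,0,c['cx']],[0,f,c['cy']],[0,0,1]]),c['dist'],c['rvec'],c['tvec']
def ray(n,p):
    k,d,r,t=K(n); u=cv2.undistortPoints(np.array([[p]],float),k,d)[0,0]
    R=cv2.Rodrigues(r)[0]; return -R.T@t, R.T@np.r_[u,1]
def onz(n,p,z):
    o,d=ray(n,p); return o+d*(z-o[2])/d[2]
def proj(n,P):
    k,d,r,t=K(n); return cv2.projectPoints(np.array(P,float).reshape(-1,3),r,t,k,d)[0][:,0]
E
python3 - <<'E'
import cv2,numpy as np
from h import *
t=cv2.imread("pics/top0.png"); s=cv2.imread("pics/scene0.png")
a=cv2.resize(t[145:285,190:350],None,fx=4,fy=4,interpolation=2)
cv2.imwrite("pics/topc.png",a)
b=cv2.resize(s[145:305,200:350],None,fx=3.7,fy=3.7,interpolation=2)
cv2.imwrite("pics/scenec.png",b)
# blue mask of the tray front: hull of blue
hsv=cv2.cvtColor(t,cv2.COLOR_BGR2HSV); m=cv2.inRange(hsv,(100,120,60),(125,255,255)); m[:140]=0;m[295:]=0
n,l,st,c=cv2.connectedComponentsWithStats(m)
for i in range(1,n):
    if st[i,4]>60:
        print(st[i],c[i]); 
        pts=np.argwhere(l==i)[:,::-1].astype(np.int32); h=cv2.convexHull(pts); print(cv2.approxPolyDP(h,3,True)[:,0].tolist())
for n,p,z in[("pot",(196,170),.058),("amber",(174,212),.061),("dropper",(356,232),.1),("eraser",(339,271),.012),("penL",(218,263),.008),("penR",(287,283),.008)]:print(n,onz("top",p,z).round(3))
E
```

```text
[ 202  153  142  126 3350] [276.45850746 206.27223881]
[[343, 198], [307, 278], [202, 236], [223, 153]]
[286 223  22  39 367] [296.57493188 242.83923706]
[[305, 224], [294, 261], [287, 260], [299, 225]]
[217 260  24  12 141] [228.95744681 265.31914894]
[[240, 266], [236, 271], [217, 263], [221, 260]]
[335 267  14  14 114] [341.69298246 273.56140351]
[[348, 275], [343, 280], [335, 273], [341, 267]]
[ 473  269   87   26 2068] [517.65715667 282.2794971 ]
[[559, 294], [475, 294], [473, 274], [559, 269]]
pot [0.607 0.209 0.058]
amber [0.531 0.248 0.061]
dropper [ 0.484 -0.069  0.1  ]
eraser [ 0.419 -0.048  0.012]
penL [0.44  0.177 0.008]
penR [0.399 0.049 0.008]
```

View pics/topc.png

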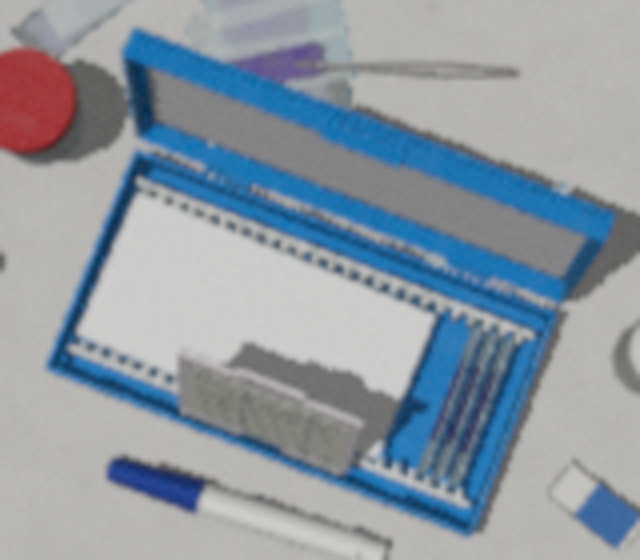

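View pics/scenec.png

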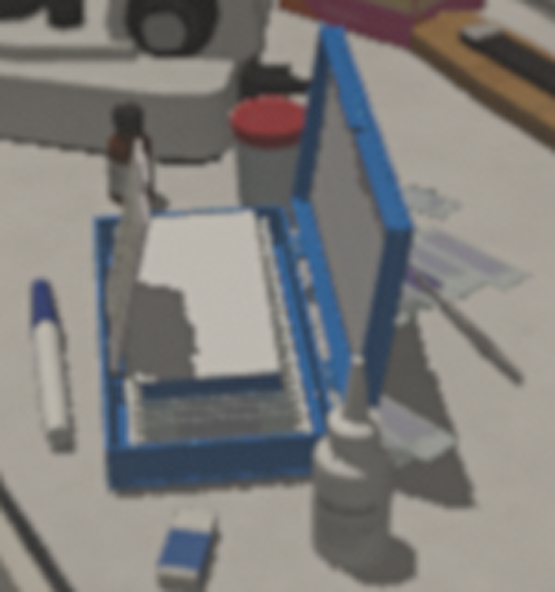

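```bash
cat >> h.py <<'E'
def box():
    q=lambda x,y:(190+x/4,145+y/4)
    P=np.array([onz("top",q(*p),.026)[:2] for p in[(50,364),(470,530),(560,305),(140,155)]])
    c=P.mean(0); xa=(P[2]+P[3]-P[0]-P[1]); ya=(P[0]+P[3]-P[1]-P[2])
    a1=np.arctan2(xa[1],xa[0]); a2=np.arctan2(-ya[0],ya[1])
    return P,c,a1,a2
E
python3 - <<'E'
from h import *
print("cam",ray("top",(0,0))[0])
P,c,a1,a2=box(); print(P.round(4),c,a1,a2,[np.linalg.norm(P[i]-P[(i+1)%4]).round(4) for i in range(4)])
a=(a1+2*a2)/3
X=np.array([np.cos(a),np.sin(a)]);Y=np.array([-X[1],X[0]])
W=lambda x,y,z:np.r_[c+X*x+Y*y,z]
def tri(p,s):
    o1,d1=ray("top",p);o2,d2=ray("scene",s);A=np.c_[d1,-d2];k=np.linalg.lstsq(A,o2-o1,rcond=None)[0]
    u,v=o1+k[0]*d1,o2+k[1]*d2;m=(u+v)/2;r=m[:2]-c;return (np.array([r@X,r@Y,m[2]])*1000).round(1),round(np.linalg.norm(u-v)*1000,1)
q=lambda x,y:(190+x/4,145+y/4); r=lambda x,y:(200+x/3.7,145+y/3.7)
print("lid L out",tri(q(135,30),r(340,27)))
print("lid R out",tri(q(612,212),r(411,228)))
print("leaf L",tri(q(180,350),r(139,133)))
print("leaf R",tri(q(363,420),r(130,240)))
print("leaf top-end pot",)
for th in(1.5,1.57,1.65,1.75,1.81):
    p=[W(.058-.115*np.cos(th)+.014*np.sin(th),y,.026+.115*np.sin(th)+.014*np.cos(th)) for y in(.107,-.107)]
    print(th,((proj("top",p)-[190,145])*4).round(),((proj("scene",p)-[200,145])*3.7).round())
for th in(1.3,1.4,1.5,1.57,1.66):
    p=[W(-.049+.09*np.cos(th),y,.021+.09*np.sin(th)) for y in(.042,-.042)]
    print("leaf",th,((proj("top",p)-[190,145])*4).round().tolist(),((proj("scene",p)-[200,145])*3.7).round().tolist())
print("tray corner check scene",((proj("scene",[W(x,y,.026) for x,y in((-.06,.107),(-.06,-.107),(.06,-.107))])-[200,145])*3.7).round().tolist())
E
```

```text
cam [0.41719458 0.06795473 0.92530282]
[[ 0.4897  0.2025]
 [ 0.4087  0.0116]
 [ 0.5109 -0.0335]
 [ 0.5863  0.1598]] [0.49889767 0.08510602] -0.41623559402125937 -0.38674220433964296 [np.float64(0.2074), np.float64(0.1117), np.float64(0.2075), np.float64(0.1057)]
lid L out (array([ 84.5, 105.7, 137.4]), np.float64(0.4))
lid R out (array([  83.7, -104.1,  137.7]), np.float64(2.0))
leaf L (array([-30.2,  41.7, 113.4]), np.float64(0.1))
leaf R (array([-34.3, -39.7, 100.3]), np.float64(10.2))
leaf top-end pot
1.5 [[112.  73.]
 [602. 261.]] [[303.  21.]
 [370. 226.]]
1.57 [[119.  55.]
 [609. 242.]] [[317.  21.]
 [388. 226.]]
1.65 [[128.  36.]
 [616. 222.]] [[334.  23.]
 [409. 228.]]
1.75 [[139.  13.]
 [624. 198.]] [[354.  26.]
 [433. 232.]]
1.81 [[146.  -0.]
 [629. 184.]] [[366.  30.]
 [448. 235.]]
leaf 1.3 [[185.0, 339.0], [372.0, 412.0]] [[150.0, 142.0], [160.0, 227.0]]
leaf 1.4 [[177.0, 358.0], [365.0, 431.0]] [[132.0, 139.0], [141.0, 225.0]]
leaf 1.5 [[169.0, 378.0], [357.0, 451.0]] [[115.0, 139.0], [122.0, 224.0]]
leaf 1.57 [[163.0, 392.0], [351.0, 465.0]] [[103.0, 139.0], [109.0, 224.0]]
leaf 1.66 [[156.0, 410.0], [344.0, 483.0]] [[87.0, 141.0], [92.0, 226.0]]
tray corner check scene [[87.0, 215.0], [101.0, 453.0], [354.0, 434.0]]
```

The tray, lid and leaf points are consistent. The box centre is about (0.501, 0.084) with yaw about -0.397, the lid is at about 1.65 and the leaf at about 1.4. I'll start moving with closed fingers, turning tool x to the box x axis.

Emit:
send_rows(
  plan=[
    {"dr": [0, 0, 1.4], "slide": [0.7, -0.95, 0], "claw": 0},
    {"dr": [0, 0, 2.8], "slide": [1.4, -1.9, 0], "claw": 0},
    {"dr": [0, 0, 4.2], "slide": [2.2, -2.85, 0], "claw": 0},
    {"dr": [0, 0, 5.7], "slide": [2.9, -3.8, 0], "claw": 0},
    {"dr": [0, 0, 7.16], "slide": [3.6, -4.8, 0], "claw": 0},
  ],
  squeeze=20,
)

```text
time: 0.6
ee_pos: [0.2209, -0.3157, 0.2309]
eef_rot: [-0.0, 0.98, -0.198, -0.0]
contact_force: [1.2, -0.3, 0.2]
finger_gap: 0.012
gripper_force: 0.0
```

```bash
cat >> h.py <<'E'
from scipy.spatial.transform import Rotation as Rn
C=np.array([.501,.084]);A=-.397
def where(*tg):
    from plant import state
    s=state();p=s['ee_pos'];q=s['eef_rot'];R=Rn.from_quat(np.r_[q[1:],q[0]]).as_matrix()
    X=np.array([np.cos(A),np.sin(A)]);Y=np.array([-X[1],X[0]]);r=p[:2]-C
    print("t",s['time'],"box mm",(np.array([r@X,r@Y,p[2]])*1000).round(1),"yaw",np.arctan2(R[1,0],R[0,0]).round(3),"tz",R[:,2].round(3),"F",s['contact_force'].round(1),"gap",s['finger_gap'].round(4))
    for t in tg:
        w=np.r_[C+X*t[0]/1000+Y*t[1]/1000,t[2]/1000]; print(t,"slide",(R.T@(w-p)/.04).round(3))
E
python3 -c "
from h import *;where((-100,0,200))"
```

```text
Traceback (most recent call last):
  File "h.py", line 25, in where
    print("t",s['time'],"box mm",(np.array([r@X,r@Y,p[2]])*1000).round(1),"yaw",np.arctan2(R[1,0],R[0,0]).round(3),"tz",R[:,2].round(3),"F",s['contact_force'].round(1),"gap",s['finger_gap'].round(4))
                                                                                                                                                                              ^^^^^^^^^^^^^^^^^^^^^
AttributeError: 'float' object has no attribute 'round'
```

Emit:
send_rows(
  plan=[
    {"dr": [0, 0, 0], "slide": [0, -1.2, 0], "claw": 0},
    {"dr": [0, 0, 0], "slide": [0, -2.4, 0], "claw": 0},
    {"dr": [0, 0, 0], "slide": [0, -3.6, 0], "claw": 0},
    {"dr": [0, 0, 0], "slide": [0, -4.8, 0], "claw": 0},
    {"dr": [0, 0, 0], "slide": [0, -6.0, 0], "claw": 0},
  ],
)

```text
time: 1.1
ee_pos: [0.3054, -0.1125, 0.2313]
eef_rot: [-0.008, 0.983, -0.183, 0.002]
contact_force: [0.3, -1.5, -0.1]
finger_gap: 0.0001
gripper_force: 0.0
```

Emit:
send_rows(
  plan=[
    {"dr": [0, 0, 0], "slide": [0, -1.2, 0], "claw": 0},
    {"dr": [0, 0, 0], "slide": [0, -2.4, 0], "claw": 0},
    {"dr": [0, 0, 0], "slide": [0, -3.6, 0], "claw": 0},
    {"dr": [0, 0, 0], "slide": [0, -4.8, 0], "claw": 0},
    {"dr": [0, 0, 0], "slide": [0, -5.9, 0], "claw": 0},
  ],
)

```text
time: 1.6
ee_pos: [0.3198, -0.094, 0.2338]
eef_rot: [-0.026, 0.986, -0.164, 0.004]
contact_force: [-0.2, 0.1, -0.2]
finger_gap: -0.0002
gripper_force: 0.0
```

```bash
sed -i "s/s\['finger_gap'\].round(4)/round(s['finger_gap'],4)/" h.py
python3 -c "
from h import *;where((-95,0,75))
from plant import grab_frame
cv2.imwrite('pics/s1.png',cv2.resize(grab_frame('scene')[60:310,130:400],None,fx=2.4,fy=2.4))"
```

```text
t 1.6 box mm [ -98.3 -234.2  233.8] yaw -0.33 tz [ 0.016  0.05  -0.999] F [-0.2  0.1 -0.2] gap -0.0002
(-95, 0, 75) slide [ 0.48  -5.62   4.271]
```

View pics/s1.png

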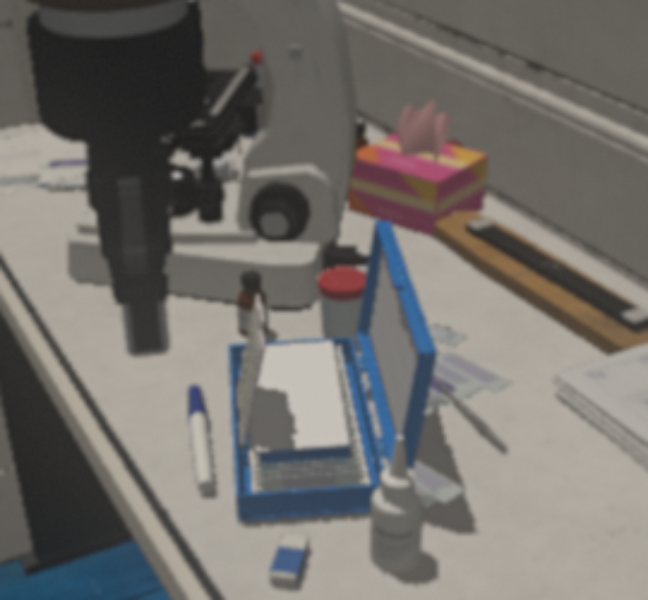

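The arm stopped short at box y' of about -234 with some tilt. The tool is above the table at (145,330) in the crop and nothing is disturbed. I suspect a joint limit, so I'll check.

```bash
python3 -c "
from plant import state
s=state();print(s['joints'].round(3),s['qd'].round(2))"
```

```text
[-0.331 -0.423 -0.26   1.735  0.053  3.141] [ 0. -0. -0. -0. -0. -0.]
```

Joint 6 is at its limit (j6 = π + j1 − yaw). I'll use the quarter-turned tool instead, with tool y along box x and tool x along box y.

```bash
cat >> h.py <<'E'
def go(tgt,yaw=A+np.pi/2):
    from plant import state
    s=state();q=s['eef_rot'];R=Rn.from_quat(np.r_[q[1:],q[0]])
    T=Rn.from_euler('z',yaw)*Rn.from_euler('x',np.pi)
    print("dr",(np.degrees((R.inv()*T).as_rotvec())/5).round(2)); where(tgt)
E
python3 -c "
from h import *;go((-100,0,230))"
```

```text
dr [ -0.5   -0.44 -17.23]
t 1.65 box mm [ -98.2 -234.1  233.8] yaw -0.33 tz [ 0.016  0.05  -0.999] F [ 0.1  0.4 -0.7] gap 0.0001
(-100, 0, 230) slide [ 0.349 -5.83   0.403]
```

Emit:
send_rows(
  plan=[
    {"dr": [-0.05, -0.04, -1.7], "slide": [0.0, -0.3, 0], "claw": 0},
    {"dr": [-0.1, -0.08, -3.4], "slide": [0.1, -0.8, 0.1], "claw": 0},
    {"dr": [-0.15, -0.13, -5.1], "slide": [0.1, -1.4, 0.1], "claw": 0},
    {"dr": [-0.2, -0.17, -6.8], "slide": [0.1, -2.0, 0.1], "claw": 0},
    {"dr": [-0.25, -0.22, -8.5], "slide": [0.15, -2.6, 0.2], "claw": 0},
  ],
)

```text
time: 2.15
ee_pos: [0.3594, 0.004, 0.2317]
eef_rot: [-0.014, 0.978, 0.208, 0.002]
contact_force: [0.8, -0.9, 0.1]
finger_gap: -0.0001
gripper_force: 0.0
```

```bash
python3 -c "
from h import *;go((-100,0,230))"
```

```text
dr [-0.24 -0.23 -8.65]
t 2.15 box mm [ -99.7 -128.6  231.7] yaw 0.419 tz [-0.001  0.028 -1.   ] F [ 0.8 -0.9  0.1] gap -0.0001
(-100, 0, 230) slide [ 2.334 -2.207  0.125]
```

Emit:
send_rows(
  plan=[
    {"dr": [-0.05, -0.05, -1.7], "slide": [0.5, -0.5, 0], "claw": 0},
    {"dr": [-0.1, -0.1, -3.4], "slide": [1.0, -1.0, 0.05], "claw": 0},
    {"dr": [-0.15, -0.15, -5.1], "slide": [1.5, -1.5, 0.1], "claw": 0},
    {"dr": [-0.2, -0.2, -6.8], "slide": [2.0, -1.9, 0.1], "claw": 0},
    {"dr": [-0.24, -0.23, -8.65], "slide": [2.33, -2.2, 0.12], "claw": 0},
  ],
)

```text
time: 2.65
ee_pos: [0.4097, 0.1227, 0.2295]
eef_rot: [-0.0, 0.836, 0.549, -0.001]
contact_force: [-0.5, -0.5, -0.3]
finger_gap: 0.0002
gripper_force: 0.0
```

```bash
python3 -c "
from h import *;go((-90,0,75))"
```

```text
dr [-0.01  0.01 -0.12]
t 2.65 box mm [-99.2   0.3 229.5] yaw 1.163 tz [-0.001 -0.    -1.   ] F [-0.5 -0.5 -0.3] gap 0.0002
(-90, 0, 75) slide [-0.004  0.234  3.863]
```

Emit:
send_rows(
  plan=[
    {"dr": [0, 0, -0.1], "slide": [0, 0, 1.0], "claw": 0},
    {"dr": [0, 0, -0.1], "slide": [0, 0, 2.0], "claw": 0},
    {"dr": [0, 0, -0.1], "slide": [0, 0, 3.0], "claw": 0},
    {"dr": [0, 0, -0.1], "slide": [0, 0.1, 3.85], "claw": 0},
    {"dr": [0, 0, -0.1], "slide": [0, 0.5, 3.85], "claw": 0},
  ],
)

```text
time: 3.15
ee_pos: [0.4239, 0.1126, 0.0708]
eef_rot: [-0.002, 0.835, 0.551, -0.004]
contact_force: [-0.8, 0.6, 0.6]
finger_gap: -0.0002
gripper_force: 0.0
```

```bash
python3 -c "
from h import *;go((-57,0,77))
from plant import grab_frame
cv2.imwrite('pics/s2.png',cv2.resize(grab_frame('scene')[100:310,130:400],None,fx=2.8,fy=2.8))"
```

```text
dr [-0.08  0.06 -0.09]
t 3.15 box mm [-82.1  -3.4  70.8] yaw 1.166 tz [-0.009 -0.002 -1.   ] F [-0.8  0.6  0.6] gap -0.0002
(-57, 0, 77) slide [ 0.088  0.627 -0.16 ]
```

View pics/s2.png

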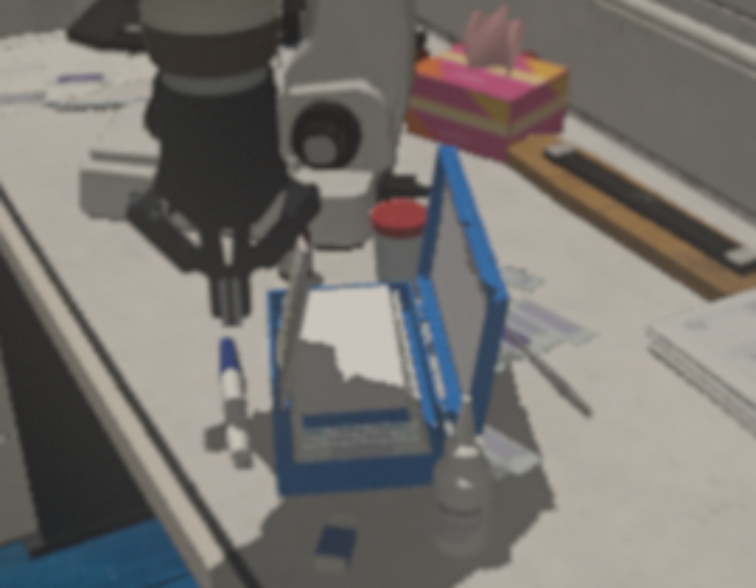

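The view shows the fingertips at (230,320) in front of the leaf. The finger links bulge along the closing line, toward the leaf top at (310,200). I'll turn another 90° so the bulge lies along the box length.

Emit:
send_rows(
  plan=[
    {"dr": [0, 0, -1.7], "slide": [0, -0.5, -0.5], "claw": 0},
    {"dr": [0, 0, -3.4], "slide": [0, -0.5, -1.0], "claw": 0},
    {"dr": [0, 0, -5.1], "slide": [0, -0.5, -1.0], "claw": 0},
    {"dr": [0, 0, -6.8], "slide": [0, -0.5, -1.0], "claw": 0},
    {"dr": [0, 0, -8.5], "slide": [0, -0.5, -1.0], "claw": 0},
  ],
)

```text
time: 3.7
ee_pos: [0.4091, 0.1213, 0.1165]
eef_rot: [-0.0, 0.576, 0.817, 0.0]
contact_force: [-0.4, -0.8, -0.3]
finger_gap: -0.0001
gripper_force: 0.0
```

Emit:
send_rows(
  plan=[
    {"dr": [0, 0, -1.7], "slide": [0, 0, 0], "claw": 0},
    {"dr": [0, 0, -3.4], "slide": [0, 0, 0], "claw": 0},
    {"dr": [0, 0, -5.1], "slide": [0, 0, 0], "claw": 0},
    {"dr": [0, 0, -6.8], "slide": [0, 0, 0], "claw": 0},
    {"dr": [0, 0, -8.5], "slide": [0, 0, 0], "claw": 0},
  ],
)

```text
time: 4.2
ee_pos: [0.4091, 0.1213, 0.1163]
eef_rot: [-0.0, 0.241, 0.971, 0.0]
contact_force: [-0.5, -0.0, -0.4]
finger_gap: -0.0001
gripper_force: 0.0
```

```bash
python3 -c "
from h import *;go((-80,0,80),A+np.pi)"
```

```text
dr [ 0.   -0.01 -1.03]
t 4.2 box mm [-99.2  -1.2 116.3] yaw 2.655 tz [-0.  0. -1.] F [-0.5 -0.  -0.4] gap -0.0001
(-80, 0, 80) slide [-0.476  0.072  0.908]
```

Emit:
send_rows(
  plan=[
    {"dr": [0, 0, -1.03], "slide": [0, 0.05, 0.5], "claw": 0},
    {"dr": [0, 0, -1.03], "slide": [-0.47, 0.07, 0.9], "claw": 0},
    {"dr": [0, 0, -1.03], "slide": [-0.47, 0.07, 0.9], "claw": 0},
  ],
)

```text
time: 4.5
ee_pos: [0.4268, 0.1143, 0.0783]
eef_rot: [-0.001, 0.2, 0.98, -0.001]
contact_force: [-0.9, 0.7, -0.5]
finger_gap: -0.0
gripper_force: 0.0
```

Emit:
send_rows(
  plan=[
    {"dr": [0, 0, 0], "slide": [-0.3, 0, 0], "claw": 0},
    {"dr": [0, 0, 0], "slide": [-0.6, 0, 0], "claw": 0},
    {"dr": [0, 0, 0], "slide": [-0.85, 0, 0.05], "claw": 0},
    {"dr": [0, 0, 0], "slide": [-1.05, 0, 0.08], "claw": 0},
    {"dr": [0, 0, 0], "slide": [-1.2, 0, 0.15], "claw": 0},
  ],
)

```text
time: 5.0
ee_pos: [0.4716, 0.0963, 0.0738]
eef_rot: [-0.0, 0.2, 0.98, 0.0]
contact_force: [-1.1, 0.3, 1.1]
finger_gap: 0.0001
gripper_force: 0.2
```

```bash
python3 -c "
from h import *;go((-18,0,64),A+np.pi)
for t in((-10,0,55),(-5,0,44),(-1,0,33),(0,0,22)):where(t)
from plant import grab_frame
cv2.imwrite('pics/s3.png',cv2.resize(grab_frame('scene')[100:310,130:400],None,fx=2.8,fy=2.8))"
```

```text
dr [ 0.   -0.01 -0.06]
t 5.0 box mm [-31.8  -0.1  73.8] yaw 2.74 tz [-0.001  0.    -1.   ] F [-1.1  0.3  1.1] gap 0.0001
(-18, 0, 64) slide [-0.346  0.003  0.245]
t 5.0 box mm [-31.8  -0.1  73.8] yaw 2.74 tz [-0.001  0.    -1.   ] F [-1.1  0.3  1.1] gap 0.0001
(-10, 0, 55) slide [-0.546  0.004  0.47 ]
t 5.0 box mm [-31.8  -0.1  73.8] yaw 2.74 tz [-0.001  0.    -1.   ] F [-1.1  0.3  1.1] gap 0.0001
(-5, 0, 44) slide [-0.672  0.005  0.745]
t 5.0 box mm [-31.8  -0.1  73.8] yaw 2.74 tz [-0.001  0.    -1.   ] F [-1.1  0.3  1.1] gap 0.0001
(-1, 0, 33) slide [-0.772  0.005  1.02 ]
t 5.0 box mm [-31.8  -0.1  73.8] yaw 2.74 tz [-0.001  0.    -1.   ] F [-1.1  0.3  1.1] gap 0.0001
(0, 0, 22) slide [-0.797  0.006  1.295]
```

View pics/s3.png

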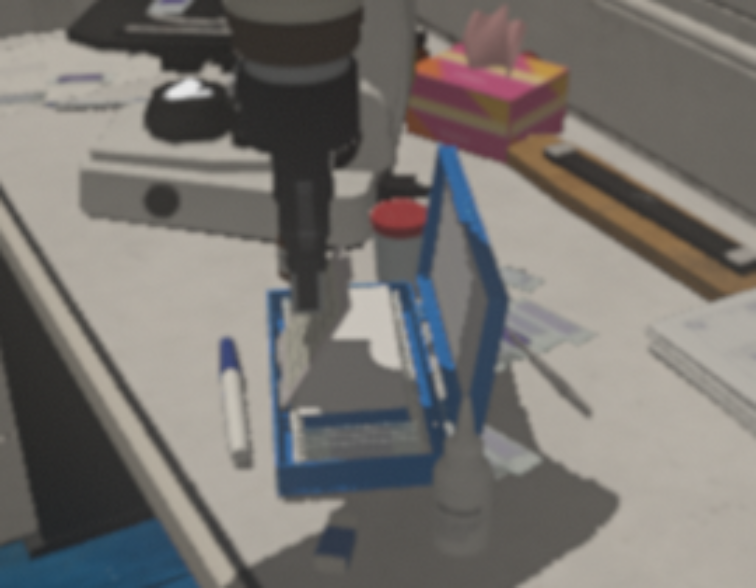

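The leaf is leaning at about (320,320) with the fingertips at (308,305) pushing it, so contact is as planned. I'll continue along the arc.

Emit:
send_rows(
  plan=[
    {"dr": [0, 0, 0], "slide": [-0.35, 0, 0.22], "claw": 0},
    {"dr": [0, 0, 0], "slide": [-0.55, 0, 0.45], "claw": 0},
    {"dr": [0, 0, 0], "slide": [-0.67, 0, 0.72], "claw": 0},
    {"dr": [0, 0, 0], "slide": [-0.77, 0, 1.0], "claw": 0},
    {"dr": [0, 0, 0], "slide": [-0.8, 0, 1.2], "claw": 0},
  ],
)

```text
time: 5.55
ee_pos: [0.4998, 0.0839, 0.0242]
eef_rot: [-0.001, 0.2, 0.98, -0.0]
contact_force: [-0.5, 0.3, 0.7]
finger_gap: -0.0003
gripper_force: 0.1
```

Emit:
send_rows(
  plan=[
    {"dr": [0, 0, 0], "slide": [0, 0, 0.05], "claw": 0},
    {"dr": [0, 0, 0], "slide": [0, 0, 0.1], "claw": 0},
    {"dr": [0, 0, 0], "slide": [0, 0, 0.15], "claw": 0},
  ],
)

```text
time: 5.85
ee_pos: [0.4997, 0.0841, 0.0219]
eef_rot: [-0.0, 0.199, 0.98, -0.0]
contact_force: [-14.8, -3.5, 34.2]
finger_gap: 0.0002
gripper_force: 16.8
```

```bash
python3 -c "
from h import *;where((0,0,20))"
```

```text
t 5.85 box mm [-1.2 -0.4 21.9] yaw 2.74 tz [-0.001  0.    -1.   ] F [-14.8  -3.5  34.2] gap 0.0002
(0, 0, 20) slide [-0.03   0.011  0.046]
```

The leaf bottomed at z 22 with 34 N, so it is flat. Next I'll retreat up, go over the lid and come down behind it.

Emit:
send_rows(
  plan=[
    {"dr": [0, 0, 0], "slide": [0, 0, 0], "claw": 0},
    {"dr": [0, 0, 0], "slide": [0, 0, -0.9], "claw": 0},
    {"dr": [0, 0, 0], "slide": [0, 0, -2.0], "claw": 0},
    {"dr": [0, 0, 0], "slide": [0, 0, -3.1], "claw": 0},
    {"dr": [0, 0, 0], "slide": [0, 0, -4.1], "claw": 0},
  ],
)

```text
time: 6.35
ee_pos: [0.5001, 0.0842, 0.1863]
eef_rot: [0.0, 0.199, 0.98, 0.0]
contact_force: [1.1, -1.0, -0.5]
finger_gap: 0.0001
gripper_force: 0.0
```

Emit:
send_rows(
  plan=[
    {"dr": [0, 0, 0], "slide": [-0.2, 0, 0], "claw": 0},
    {"dr": [0, 0, 0], "slide": [-1.2, 0, 0], "claw": 0},
    {"dr": [0, 0, 0], "slide": [-2.2, 0, 0], "claw": 0},
    {"dr": [0, 0, 0], "slide": [-3.0, 0, 0], "claw": 0},
    {"dr": [0, 0, 0], "slide": [-3.0, 0, 0], "claw": 0},
  ],
)

```text
time: 6.85
ee_pos: [0.6129, 0.0357, 0.1812]
eef_rot: [-0.001, 0.2, 0.98, -0.0]
contact_force: [-1.5, 0.3, 0.1]
finger_gap: -0.0001
gripper_force: 0.0
```

```bash
python3 -c "
from h import *;go((120,0,115),A+np.pi)
from plant import grab_frame
cv2.imwrite('pics/s4.png',cv2.resize(grab_frame('scene')[60:310,130:400],None,fx=2.4,fy=2.4))"
```

```text
dr [-0.01 -0.03 -0.07]
t 6.85 box mm [121.9  -1.2 181.2] yaw 2.738 tz [-0.003 -0.    -1.   ] F [-1.5  0.3  0.1] gap -0.0001
(120, 0, 115) slide [0.043 0.032 1.656]
```

View pics/s4.png

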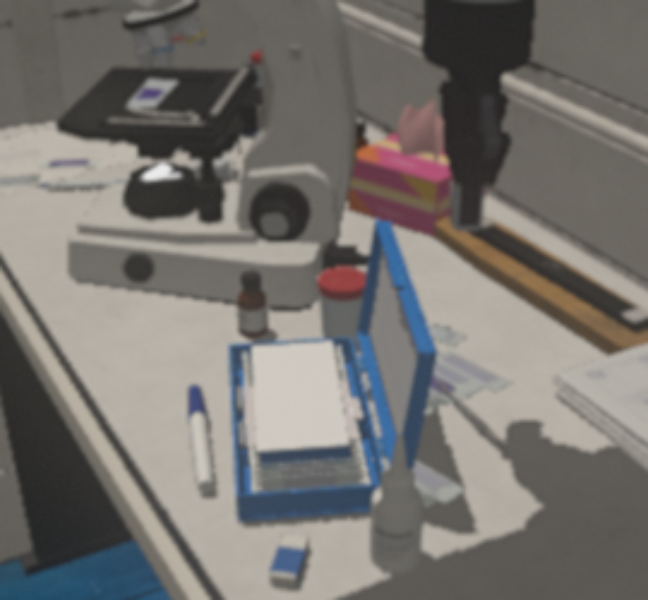

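The leaf lies flat (tab at (355,408)), the lid still stands, and the box hasn't moved. I'll come down behind the lid and push it over.

Emit:
send_rows(
  plan=[
    {"dr": [0, 0, 0], "slide": [0, 0, 0.8], "claw": 0},
    {"dr": [0, 0, 0], "slide": [0, 0.03, 1.6], "claw": 0},
    {"dr": [0, 0, 0], "slide": [0.35, 0.03, 1.6], "claw": 0},
    {"dr": [0, 0, 0], "slide": [0.7, 0.03, 1.6], "claw": 0},
    {"dr": [0, 0, 0], "slide": [1.0, 0.03, 1.6], "claw": 0},
  ],
)

```text
time: 7.4
ee_pos: [0.5731, 0.0544, 0.1197]
eef_rot: [-0.0, 0.199, 0.98, -0.0]
contact_force: [1.6, -1.2, 2.0]
finger_gap: 0.0
gripper_force: 0.8
```

```bash
python3 -c "
from h import *;go((58,0,117),A+np.pi)"
```

```text
dr [-0.   -0.01 -0.05]
t 7.4 box mm [ 78.    0.6 119.7] yaw 2.74 tz [-0.001  0.    -1.   ] F [ 1.6 -1.2  2. ] gap 0.0
(58, 0, 117) slide [ 0.499 -0.016  0.067]
```

Emit:
send_rows(
  plan=[
    {"dr": [0, 0, 0], "slide": [0.5, 0, 0.05], "claw": 0},
    {"dr": [0, 0, 0], "slide": [0.92, 0, 0.12], "claw": 0},
    {"dr": [0, 0, 0], "slide": [1.35, 0, 0.32], "claw": 0},
    {"dr": [0, 0, 0], "slide": [1.72, 0, 0.57], "claw": 0},
    {"dr": [0, 0, 0], "slide": [2.02, 0, 0.92], "claw": 0},
  ],
)

```text
time: 7.9
ee_pos: [0.4993, 0.0863, 0.0839]
eef_rot: [0.001, 0.199, 0.98, 0.001]
contact_force: [0.4, 0.1, 2.9]
finger_gap: 0.0001
gripper_force: 1.0
```

```bash
python3 -c "
from h import *;go((-13,0,66),A+np.pi);where((-18,0,53));where((-21,0,42))
from plant import grab_frame
cv2.imwrite('pics/s5.png',cv2.resize(grab_frame('scene')[60:310,130:400],None,fx=2.4,fy=2.4))"
```

```text
dr [ 0.02  0.01 -0.04]
t 7.9 box mm [-2.5  1.4 83.9] yaw 2.741 tz [ 0.002  0.001 -1.   ] F [0.4 0.1 2.9] gap 0.0001
(-13, 0, 66) slide [ 0.263 -0.037  0.448]
t 7.9 box mm [-2.5  1.4 83.9] yaw 2.741 tz [ 0.002  0.001 -1.   ] F [0.4 0.1 2.9] gap 0.0001
(-18, 0, 53) slide [ 0.389 -0.038  0.773]
t 7.9 box mm [-2.5  1.4 83.9] yaw 2.741 tz [ 0.002  0.001 -1.   ] F [0.4 0.1 2.9] gap 0.0001
(-21, 0, 42) slide [ 0.464 -0.039  1.048]
```

View pics/s5.png

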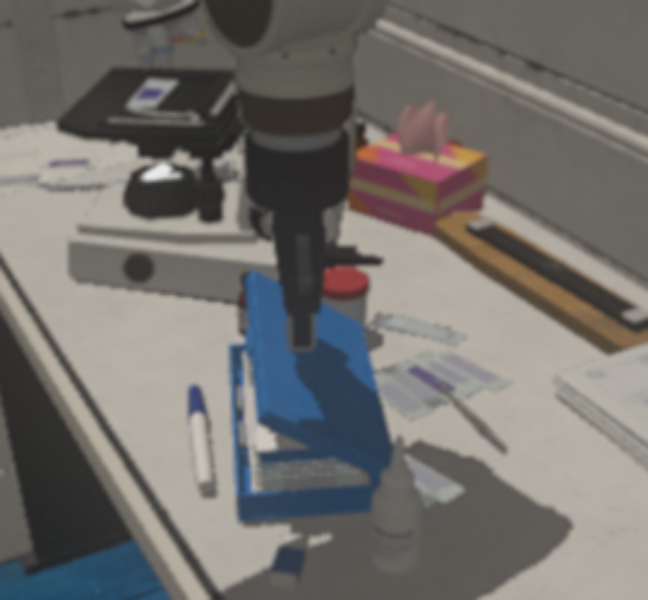

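The lid is about two thirds closed, with the fingertips at (302,345) near its middle. I'll keep pushing down.

Emit:
send_rows(
  plan=[
    {"dr": [0, 0, 0], "slide": [0.26, 0, 0.4], "claw": 0},
    {"dr": [0, 0, 0], "slide": [0.38, 0, 0.73], "claw": 0},
    {"dr": [0, 0, 0], "slide": [0.45, 0, 0.95], "claw": 0},
    {"dr": [0, 0, 0], "slide": [0.46, 0, 1.03], "claw": 0},
  ],
)

```text
time: 8.35
ee_pos: [0.4824, 0.0927, 0.0408]
eef_rot: [-0.001, 0.199, 0.98, -0.0]
contact_force: [-0.3, -1.4, 0.7]
finger_gap: 0.0001
gripper_force: 0.3
```

Emit:
send_rows(
  plan=[
    {"dr": [0, 0, 0], "slide": [0, 0, 0.04], "claw": 0},
    {"dr": [0, 0, 0], "slide": [0, 0, 0.07], "claw": 0},
    {"dr": [0, 0, 0], "slide": [0, 0, 0.07], "claw": 0},
  ],
)

```text
time: 8.65
ee_pos: [0.4827, 0.0927, 0.0401]
eef_rot: [-0.001, 0.199, 0.98, 0.0]
contact_force: [-7.5, 0.0, 11.2]
finger_gap: 0.0002
gripper_force: 5.3
```

```bash
python3 -c "
from h import *;go((-21,0,38),A+np.pi)"
```

```text
dr [-0.   -0.02 -0.05]
t 8.65 box mm [-20.2   0.9  40.1] yaw 2.74 tz [-0.002  0.001 -1.   ] F [-7.5  0.  11.2] gap 0.0002
(-21, 0, 38) slide [ 0.02  -0.023  0.052]
```

Emit:
send_rows(
  plan=[
    {"dr": [0, 0, 0], "slide": [0, 0, 0.05], "claw": 0},
    {"dr": [0, 0, 0], "slide": [0, 0, 0.05], "claw": 0},
    {"dr": [0, 0, 0], "slide": [0, 0, 0.05], "claw": 0},
  ],
)

```text
time: 8.95
ee_pos: [0.4828, 0.0927, 0.0398]
eef_rot: [-0.0, 0.2, 0.98, 0.0]
contact_force: [-14.4, -1.3, 27.4]
finger_gap: 0.0
gripper_force: 13.1
```

Emit:
send_rows(
  plan=[
    {"dr": [0, 0, 0], "slide": [0, 0, -0.5], "claw": 0},
    {"dr": [0, 0, 0], "slide": [0, 0, -1.5], "claw": 0},
    {"dr": [0, 0, 0], "slide": [0, 0, -2.5], "claw": 0},
    {"dr": [0, 0, 0], "slide": [0, 0, -3.5], "claw": 0},
    {"dr": [0, 0, 0], "slide": [1, 0, -4], "claw": 0},
  ],
)

```text
time: 9.45
ee_pos: [0.4492, 0.1077, 0.2]
eef_rot: [0.001, 0.201, 0.98, 0.001]
contact_force: [-1.3, 0.6, 0.6]
finger_gap: -0.0001
gripper_force: 0.0
```

```bash
python3 -c "
from h import *;where()
from plant import grab_frame
X=np.array([np.cos(A),np.sin(A)]);Y=np.array([-X[1],X[0]])
P=[np.r_[C+X*x+Y*y,.04] for x,y in((-.057,.107),(-.057,-.107),(.058,-.107))]
print(((proj('scene',P)-[170,180])*4).round())
cv2.imwrite('pics/s6.png',cv2.resize(grab_frame('scene')[180:310,170:340],None,fx=4,fy=4))"
```

```text
t 9.45 box mm [-56.9   1.8 200. ] yaw 2.737 tz [ 0.003  0.001 -1.   ] F [-1.3  0.6  0.6] gap -0.0001
[[223.  70.]
 [239. 324.]
 [504. 304.]]
```

View pics/s6.png

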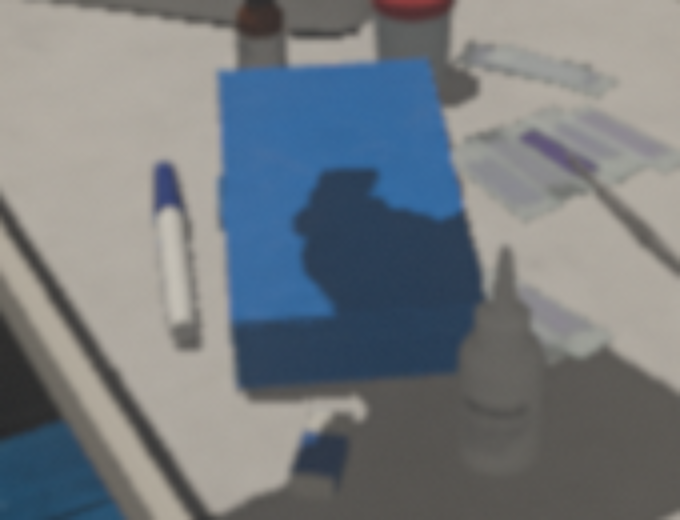

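The box is shut. Its front top corners at (221,72) and (235,322) match the predicted closed positions within 4 px at 4x zoom, and the things around it haven't moved.

```bash
python3 -c "
from plant import bot
print(bot.sign_off())"
```

```text
the job is handed in; nothing more can be done
None
```

I folded the leaf down flat and shut the lid over it. In the last picture the box is shut where it stood, with the bystanders in view undisturbed. The job is handed in, but the hand-in returned no verdict.

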